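# Blow the dust off a bottle before packing

## Robot

A 6-joint arm with a two-finger parallel gripper is mounted at the origin on the work surface. World frame = base frame: x ahead of the robot, y to its left, z up, the work surface at z = 0. Lengths are in mm, angles in rad, forces in N, time in s.
With the tool pointing down it reaches from about 350 to 725 mm from the base axis. Payload 4.3 kg.
Tool frame: the origin (TCP) lies at the very end of the fingers, on their centre line; the grasp point (between the pads) lies 19 mm behind it; y points along the fingers, z is the direction in which the jaws open and shut, and the axes are right-handed (so a half turn about y gives the same grasp; the last joint's range is limited). The gripper opens to 85 mm and grips with 20 to 120 N. Pads are 22 mm wide; open, the fingers measure 114 mm over their backs; the gripper's body (76 mm by 85 mm) begins 54 mm behind the grasp point. The pads swing forward as they close: fully open they stand 13 mm farther back than shut.
Start: joints at [1.162, 0.377, 0.081, 1.274, 0, 1.46], TCP at [169.272, 549.558, 231.329] pointing down, gripper open.
Joint ranges: [-2.72, 2.72], [-0.84, 1.66], [-1.02, 1.22], [-1.77, 2.12], [-1.37, 1.28], [-3.14, 3.14]. Speed limits (rad/s): [2.57, 2.57, 3.14, 3.14, 3.14, 3.14].

## Interface

Orientations are given as a unit quaternion [w, x, y, z].
In Python, from cell import arm gives the robot as it stands.
- The arm moves only by the shell command python3 -m pendant 'ROWS' [FORCE]. ROWS is a JSON object of lists of equal length, an entry for each row: "slide": the shift along the tool's x, y, z in m, a list of three; "roll": the turn about the tool's y in degrees; "hand": the closure, from -1 (fully open) to 1 (shut), so that 0 is half open. In form: {"slide": [[x, y, z], ...], "roll": [roll, ...], "hand": [hand, ...]}. A call has 1 to 8 rows; each row is the pose to reach, as a shift and turn from the pose measured when the call began, along the tool's axes at that moment; what a row does not reach only later rows make up. A row lasts 1/8 s, in which the tool goes at most 62.5 mm and 10.7 degrees, less where a joint would pass 70% of its speed; a pose out of reach is approached as far as the arm can. A call with a gripper value outside its range is refused whole. The fingers move at their own pace and stop on an object; FORCE is the grip in N (left out, the last holds). Time passes only in rows, so rows that repeat a pose let the fingers close. It gives the time, the measured TCP pose, the force and the opening at its end, in the units of the state.
- arm.read_state(): the state, without advancing time (a new reading comes with each control period).
- arm.get_image(name): name is "side" or "top"; returns (picture, depth): 400x640x3 uint8, red, green, blue; 400x640 float32, mm along the optical axis (not along the pixel's ray), 0 where there is no reading.
- arm.calibration(name): a dict with "fx", "fy", "cx", "cy" (pixels), "rvec" (rotation vector, rad) and "tvec" (3), from world to camera coordinates, as OpenCV has them. Camera axes: x right, y down, z forward; pixel columns grow to the right and rows downward; lengths in mm; the calibration is good to about 2 mm. A picture is of the moment at which its call begins. calibration takes no time and is no camera call.
- arm.finish_job(): hands the job in, once; it reports no verdict.
The state is a dict: "t": time; "joint_positions": joint angles; "qvel": joint speeds; "joint_efforts": joint torques, N m; "ee_pos": TCP position; "orientation": TCP orientation; "wrist_force": force on the tool from outside, world axes, zero at the start; "wrist_torque": the same for the moment, N m; "gripper_width": opening from 0.0 (shut) to 1.0 (fully open).
Only numpy, scipy, OpenCV 4.12 (cv2) and the standard library are available. Lean on these libraries where they do the work, as an engineer would, in place of code of your own. Each camera call takes 0.05 s, during which the arm holds its last target.

## Task

The tall flat-sided bottle in the blue crate is to be blown clean before packing: first set the air valve half open, its lever midway between across the pipe (shut) and along the pipe (open). Then lift that bottle out of the crate and hold it in the air in front of the blow-off nozzle, cap up, the middle of one broad side on the nozzle's axis and about 60 mm from its mouth, and leaned so that this side faces the slanting nozzle squarely. Leave the valve at half and the other goods standing where they are, keep bottle and gripper off the nozzle stand, and finish while still holding the bottle there.

Things in the scene. Friction and masses are not known exactly. Their poses are not given: they have to be found in the camera images.
- lever (a joint): Ball valve lever on a vertical stem, rad: 0 = shut (across the pipe), 1.571 = open (along the pipe, on the valve's -y side), half open = 0.785; grows anticlockwise seen from above. End stops at 0 and 1.571; starts between 0 and 0.4; stiff (0.2 N m, about 2.5 N at the grip), stays where it is left.
- lever_grip (a point): Middle of the lever's grey plastic grip, 80 mm from the stem axis, about 107 mm above the bench. The grip is a level bar 72 mm long (along the lever), 14 mm wide, 18 mm high; free space all round it and at least 45 mm below it. This point's own -x axis points outwards along the lever.
- valve_axis (a point): Point on the valve's stem axis at the height of the lever grip. Axes are the valve's: y along the 130 mm pipe bridge (pipe 17 mm thick, 66 mm above the bench), z up; at lever 0 the lever points to -x. The valve is fixed to the bench with a 70 x 170 mm foot plate.
- bottle: The only flat-sided bottle: white, black rectangular cap, 136 mm high. Origin: centre of its underside (on the 5 mm crate floor); z towards the cap. Body 34 (x) x 56 (y) x 92 mm high: the broad sides face +x and -x (either will do). Neck 24 x 32 mm to 100 mm, cap 24 (x) x 34 (y) mm from 100 to 136 mm, well above all neighbours, fingers free on all sides. 0.1 to 0.21 kg.
- bottle_mid (a point): Middle of the bottle's body, 46 mm above its underside, midway between the middles of the two broad sides (17 mm behind each). Axes as the bottle's.
- nozzle: Brass blow-off nozzle, 30 mm thick, 96 mm long; origin at the centre of its mouth, 250 mm above the bench. It blows along its own -x, slanting 25 degrees down, roughly towards the robot; its y is level. Wanted: bottle_mid at x = -77 mm, y = z = 0 here (side 60 mm off), bottle's z along this z: the cap leans 25 degrees away from the nozzle, the foot reaches under it.
- stand: Nozzle stand, fixed to the bench: 100 mm round foot, 18 mm post, head block at 277 to 307 mm height, from which a 14 mm level bar runs 70 mm to -y and carries the nozzle. Origin at the centre of the foot's underside; the nozzle mouth is at (-90, -70, 250) mm.
- crate: Blue plastic crate with six compartments (2 along x, 3 along y), fixed to the bench; 184 (x) x 264 (y) x 60 mm high, walls, dividers and floor 5 mm. Origin at the centre of its underside. Compartment centres at x = -45 or 45 mm, y = -87, 0 or 87 mm. Four round bottles and the flat-sided one stand in it, one compartment is empty.
- round_a: Bystander in the crate: round white bottle with a round black cap, standing in a compartment of its own; origin at the centre of its underside. Jar 44 mm across, 85 mm high.
- round_b: Bystander in the crate: round white bottle with a round black cap, standing in a compartment of its own; origin at the centre of its underside. 48 mm across, 95 mm high.
- round_c: Bystander in the crate: round white bottle with a round black cap, standing in a compartment of its own; origin at the centre of its underside. Jar 50 mm across, 70 mm high.
- round_d: Bystander in the crate: round white bottle with a round black cap, standing in a compartment of its own; origin at the centre of its underside. 44 mm across, 95 mm high.
- carton: Bystander: small white carton 70 x 50 x 45 mm loose on the bench, origin at the centre of its underside.
- tape: Bystander: cardboard tape core 90 mm across, 24 mm high, loose on the bench, origin at the centre of its underside.
- driver: Bystander: screwdriver with black handle lying loose on the bench.
Mind the look-alikes: they are no part of the job. What is shaped like the bottle but purple is not meant.

How it is judged (in metres and radians):
On the way, in this order (a step that is already met when the one before it is completed fails the run):
1. the valve is set half open while the bottle still stands in the crate (value of joint lever between 0.645 and 0.925 rad and distance of bottle from where it was at the start of the episode below 0.03 m), for 0.2 s.
2. the bottle is lifted clear of the crate with the valve at half (value of joint lever between 0.645 and 0.925 rad and z of bottle in the frame of crate above 0.08 m and contact force between the fingers and bottle above 1 N), for 0.2 s.
At the end, for the whole second after the job is handed in: Valve at 45 degrees (within 8). Bottle held still by the gripper alone, cap up, its axes within 11 degrees of the nozzle's; middle of its near broad side 35 to 85 mm from the mouth and within 20 mm of the nozzle's axis in both directions (value of joint lever between 0.645 and 0.925 rad and x of bottle_mid in the frame of nozzle between -0.102 and -0.052 m and y of bottle_mid in the frame of nozzle between -0.02 and 0.02 m and z of bottle_mid in the frame of nozzle between -0.02 and 0.02 m and angle between the x axis of bottle and the x axis of nozzle, either way round below 0.19 rad and angle between the z axis of bottle and the z axis of nozzle, either way round below 0.19 rad and angle between bottle's own z axis and vertical below 0.8 rad and contact force between the fingers and bottle above 1 N and contact force between bottle and stand below 0.2 N and contact force between bottle and crate below 0.2 N and linear speed of bottle below 0.03 m/s); the arm keeps its last pose, push and grip.
It fails at once if a round bottle is shifted more than 40 mm or tipped (distance of any of round_a, round_b, round_c, round_d from where it was at the start of the episode above 0.04 m or angle between any of round_a, round_b, round_c, round_d's own z axis and vertical above 0.5 rad).
It fails at once if the carton, the tape core or the screwdriver is shifted more than 30 mm (distance of any of carton, tape, driver from where it was at the start of the episode above 0.03 m).
It fails at once if the bottle or the robot strikes the nozzle stand (over 2 N) (contact force between any of bottle, the fingers, the arm and stand above 2 N).
It also fails if it takes over 58 s, if anything falls off the work surface, if the arm or the gripper's body presses on something with over 40 N, if the wrist force passes 120 N, or if a joint passes its speed limit or range.

## Working session

There is one attempt and no reset: what is moved stays moved. The work goes in short steps, Python scripts to look and compute and a shell command to move; the robot and the scene stay as the last step left them, time stands still between calls to the robot, and variables do not carry over. Pictures are saved under pics/ and viewed, and the job is handed in when it is done.

```bash
ls; mkdir -p pics; python3 - <<'E'
from cell import arm
import cv2,numpy as np
print(arm.read_state())
for n in("top","side"):
    im,d=arm.get_image(n); cv2.imwrite(f"pics/{n}0.png",im[:,:,::-1]); np.save(f"pics/{n}0_d.npy",d); np.save(f"pics/{n}0_i.npy",im)
    c=arm.calibration(n); print(c)
    R=cv2.Rodrigues(np.array(c["rvec"]))[0]; print(-R.T@np.array(c["tvec"]).ravel())
E
```

```text
pics
{'t': 0.0, 'joint_positions': array([ 1.16169452e+00,  3.78092365e-01,  7.96159106e-02,  1.27441212e+00,
       -3.93722902e-05,  1.46050842e+00]), 'qvel': array([-5.48848621e-05, -2.63323259e-04,  2.04292660e-03, -8.42970565e-04,
        6.20313362e-04,  3.07433102e-04]), 'joint_efforts': array([ 1.37908651e-04, -4.63599944e+01,  2.69879097e+01,  2.06078676e-02,
        7.62649097e-05,  8.58970026e-06]), 'ee_pos': array([169.00398664, 548.90219192, 230.34029689]), 'orientation': array([-0.69851041,  0.69994739, -0.10543048,  0.10507749]), 'wrist_force': array([0.08838043, 0.27117566, 0.61579431]), 'wrist_torque': array([ 0.00180151,  0.04498439, -0.00162756]), 'gripper_width': 1.0000715003458407}
{'fx': 408.7298239338637, 'fy': 408.7298239338637, 'cx': 314.5153137475578, 'cy': 198.99268355506163, 'rvec': array([ 2.1353137 , -2.18873212,  0.09555726]), 'tvec': array([ -11.34352375,  567.14177581, 1231.28878466])}
[ 437.71124955  -41.43568837 1282.39716406]
{'fx': 370.51591391481367, 'fy': 370.51591391481367, 'cx': 323.4899936760134, 'cy': 194.85158928595547, 'rvec': array([ 0.23723723, -2.92750179,  1.01480916]), 'tvec': array([509.38147616, 202.19404422, 927.13679822])}
[453.95968389 490.10229889 844.78098014]
```

View pics/top0.png

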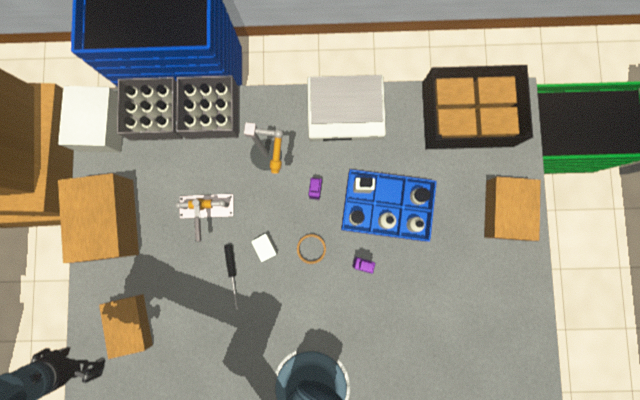

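View pics/side0.png

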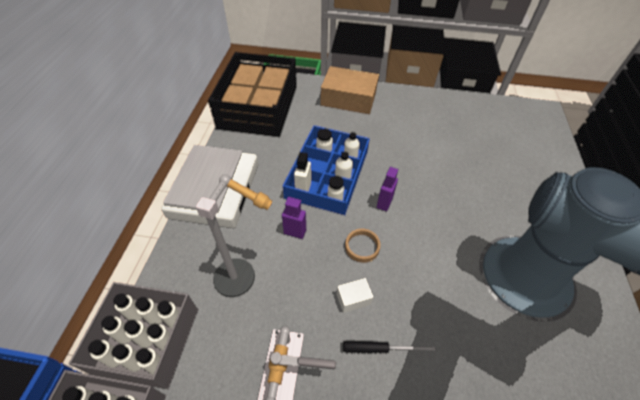

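Top view: up is +x and left is +y. The crate is at about (388,205), with the flat bottle in its upper-left compartment at about (365,183). The nozzle is near (275,165), the valve near (200,205), and its lever points down to about (197,240).

```bash
cat > h.py <<'E'
import numpy as np,cv2
from cell import arm
def cam(n):
    c=arm.calibration(n);R=cv2.Rodrigues(np.array(c["rvec"]))[0];return c,R,np.array(c["tvec"]).ravel()
def world(n,d):
    c,R,t=cam(n);v,u=np.mgrid[0:400,0:640]
    P=np.stack([(u-c["cx"])/c["fx"]*d,(v-c["cy"])/c["fy"]*d,d],-1)
    return (P-t)@R
def ray(n,u,v,z):
    c,R,t=cam(n);o=-R.T@t;r=R.T@np.array([(u-c["cx"])/c["fx"],(v-c["cy"])/c["fy"],1]);return o+r*(z-o[2])/r[2]
def proj(n,p):
    c,R,t=cam(n);q=R@np.array(p)+t;return np.array([c["fx"]*q[0]/q[2]+c["cx"],c["fy"]*q[1]/q[2]+c["cy"]])
E
python3 - <<'E'
import numpy as np,cv2
from h import *
def crop(n,k,x0,y0,x1,y1,s,o):
    im=np.load(f"pics/{n}0_i.npy")[y0:y1,x0:x1,::-1]; cv2.imwrite(f"pics/{o}.png",cv2.resize(im,None,fx=s,fy=s,interpolation=cv2.INTER_CUBIC))
crop("top",0,170,110,450,260,2.8,"topc"); 
crop("side",0,190,120,390,400,2.1,"sidec")
for n in("top","side"):
    d=np.load(f"pics/{n}0_d.npy");print(n,(d>0).mean())
    im=np.load(f"pics/{n}0_i.npy").astype(int);W=world(n,d)
    np.save(f"pics/{n}0_w.npy",W)
W=np.load("pics/top0_w.npy")
print(W[300,400],W[183,365],W[240,197])
E
```

```text
top 0.99610546875
side 0.99598828125
[ 252.21851604 -278.94745922    3.71561   ] [ 596.74068136 -169.86909354  141.0844518 ] [448.71507142 311.02221319 117.44984629]
```

View pics/topc.png

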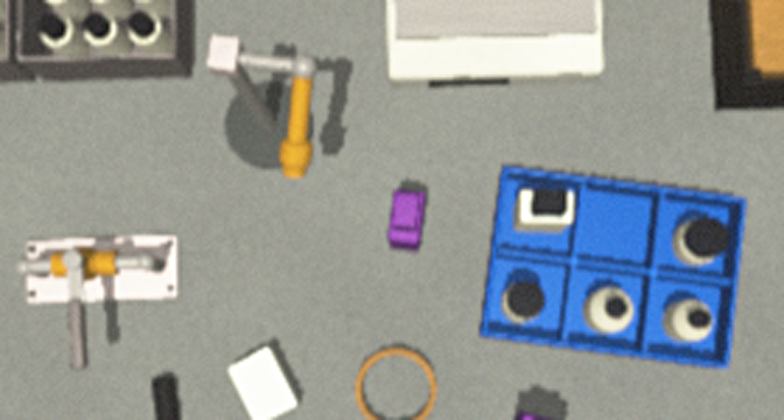

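View pics/sidec.png

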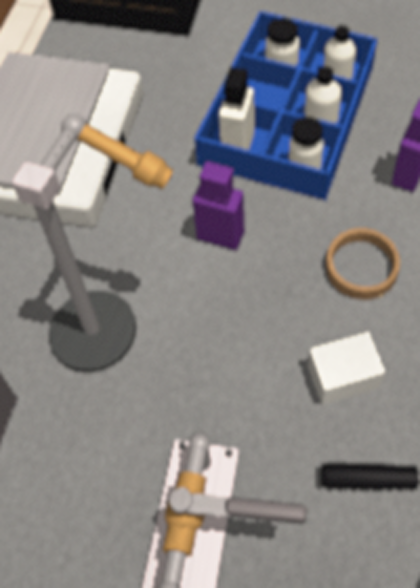

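```bash
python3 - <<'E'
from h import *
def load(n): return np.load(f"pics/{n}0_i.npy"),np.load(f"pics/{n}0_w.npy")
def rect(P): 
    r=cv2.minAreaRect(P[:,:2].astype(np.float32)); return np.round(r[0],1),np.round(r[1],1),round(r[2],1)
for n in("top","side"):
    im,W=load(n);hsv=cv2.cvtColor(im,cv2.COLOR_RGB2HSV);H,S,V=[hsv[...,i].astype(int) for i in range(3)]
    z=W[...,2]; x=W[...,0];y=W[...,1]
    print("==",n)
    bench=(S<40)&(z<10)&(x>200)&(x<700)&(abs(y)<300); print("bench z",np.median(z[bench]))
    crate=(H>100)&(H<125)&(S>130)&(x>400)&(x<720)&(y<-50)&(y>-420)
    top=crate&(z>55)&(z<72);print("crate rim",top.sum(),np.median(z[top]),rect(W[top]))
    cap=(V<80)&(z>125)&(z<150)&(x>450)&(x<720)&(y<-60)&(y>-400);print("cap",cap.sum(),np.median(z[cap]),rect(W[cap]),W[cap].mean(0))
    body=(z>84)&(z<125)&(x>560)&(x<640)&(y<-120)&(y>-210);print("body+neck",body.sum(),rect(W[body]))
    br=(H>8)&(H<28)&(S>110)&(z>150)&(z<340)&(x>400)&(x<800)&(abs(y)<300)
    P=W[br];m=P.mean(0);u,s,vt=np.linalg.svd(P-m);a=vt[0]*np.sign(-vt[0][0])
    print("nozzle",br.sum(),m,a,np.degrees(np.arctan2(a[1],a[0])),np.degrees(np.arcsin(a[2])));pr=(P-m)@a;print("ends",m+a*pr.max(),m+a*pr.min())
    foot=(V<90)&(S<60)&(z<25)&(z>0)&(x>560)&(x<760)&(y>0)&(y<180);print("foot",foot.sum(),rect(W[foot]))
    hd=(z>290)&(x>550)&(x<850)&(y>-20)&(y<200)&(z<330);print("head/bar",hd.sum(),rect(W[hd]),np.median(z[hd]))
    lv=(z>95)&(z<130)&(x>400)&(x<640)&(y>200)&(y<400);print("lever",lv.sum(),np.median(z[lv]),rect(W[lv]))
    pipe=(z>55)&(z<92)&(x>400)&(x<640)&(y>200)&(y<400);print("pipe",pipe.sum(),np.median(z[pipe]),rect(W[pipe]))
    plate=(z>-5)&(z<20)&(V>175)&(S<50)&(x>440)&(x<640)&(y>200)&(y<420);print("plate",plate.sum(),np.median(z[plate]),rect(W[plate]))
E
```

```text
== top
bench z 0.5557291353713896
crate rim 527 59.60265706999797 (array([ 541.8, -248.9]), array([264.6, 183.2]), 80.9)
cap 90 141.07279364506655 (array([ 601.3, -172. ]), array([30.7, 19.9]), 88.5) [ 600.98855217 -172.17293713  140.53283117]
body+neck 126 (array([ 602.8, -173.8]), array([56.7, 33.5]), 84.5)
nozzle 281 [650.79267695  65.94733573 276.10258949] [-0.91633074  0.14606992 -0.37282913] 170.94283072337498 -21.890203127156642
ends [612.52242385  72.04789822 260.53150304] [694.1236631   59.04005482 293.73274546]
foot 54 (array([729.1,  89.3]), array([79.9, 55.2]), 87.7)
head/bar 359 (array([704.4,  94.6]), array([93.9, 39.4]), 76.6) 300.22514129127245
lever 250 113.40225237959311 (array([507.7, 313.7]), array([119.2,  19.3]), 4.2)
pipe 320 75.87759334262537 (array([557.5, 317.5]), array([149.6,  32.9]), 87.8)
plate 681 6.118700349601015 (array([556.7, 318.5]), array([ 75.1, 173.7]), 2.2)
== side
bench z 1.0671325306336226
crate rim 396 59.91397367124193 (array([ 541.4, -248.4]), array([264.7, 181.3]), 81.0)
cap 122 141.12290799992445 (array([ 602.5, -175.8]), array([35.5, 22.2]), 88.0) [ 601.89408258 -170.04973276  138.56595901]
body+neck 194 (array([ 603.2, -174.6]), array([59. , 33.8]), 85.1)
nozzle 427 [651.25421147  70.17446832 275.28061182] [-0.90928803  0.18138052 -0.3745616 ] 168.71897627098747 -21.99721971678842
ends [615.03633749  77.39904025 260.36143936] [696.54233822  61.14060483 293.93607938]
foot 1130 (array([714.2, 107.8]), array([ 91.2, 134.3]), 0.0)
head/bar 597 (array([707.3,  95.1]), array([93. , 36.2]), 74.6) 300.2962586620958
lever 621 114.91648277448044 (array([507.3, 311.6]), array([120.3,  19. ]), 4.9)
pipe 759 75.79305133352685 (array([557.3, 311.3]), array([138. ,  35.9]), 83.6)
plate 974 6.757626720944302 (array([558.4, 301.9]), array([ 70.1, 140.5]), 0.9)
```

```bash
python3 - <<'E'
from h import *
def load(n): return np.load(f"pics/{n}0_i.npy"),np.load(f"pics/{n}0_w.npy")
pl=[]
for n in("top","side"):
    im,W=load(n);hsv=cv2.cvtColor(im,cv2.COLOR_RGB2HSV);H,S,V=[hsv[...,i].astype(int) for i in range(3)]
    x,y,z=W[...,0],W[...,1],W[...,2]
    m=((H>8)&(H<28)&(S>110)&(z>150)&(z<340)&(x>400)&(x<800)&(abs(y)<300)).astype(np.uint8)
    k,l,st,ce=cv2.connectedComponentsWithStats(m);m=l==1+np.argmax(st[1:,4])
    v,u=np.nonzero(m);p=np.stack([u,v],1).astype(np.float32)
    print(n,m.sum(),st[1:])
    l=cv2.fitLine(p,cv2.DIST_HUBER,0,.01,.01).ravel()
    t=(p-l[2:])@l[:2];print("ends px",l[2:]+l[:2]*t.min(),l[2:]+l[:2]*t.max(), l[:2])
    c,R,tv=cam(n);o=-R.T@tv
    r=[R.T@np.array([(q[0]-c["cx"])/c["fx"],(q[1]-c["cy"])/c["fy"],1]) for q in(l[2:]-l[:2]*20,l[2:]+l[:2]*20)]
    nn=np.cross(*r);nn/=np.linalg.norm(nn);pl.append((nn,o))
    hm=(z>300)&(z<315)&(S<40)&(x>550)&(x<850)&(y>-20)&(y<200)
    hb=hm&(y>100);q=W[hb];print("head",hb.sum(),q.mean(0),cv2.minAreaRect(q[:,:2].astype(np.float32)))
    for b in range(20,140,10):
        s=(z>275)&(S<60)&(z<315)&(x>680)&(x<760)&(y>=b)&(y<b+10)
        if s.sum()>2:print(b,s.sum(),W[s].mean(0).round(1))
a=np.cross(pl[0][0],pl[1][0]);a/=np.linalg.norm(a);a*=-np.sign(a[0])
# point at z=250
A=np.array([pl[0][0],pl[1][0],[0,0,1]]);b=[pl[0][0]@pl[0][1],pl[1][0]@pl[1][1],250]
P=np.linalg.solve(A,b);print("axis",a,"az",np.degrees(np.arctan2(a[1],a[0])),"el",np.degrees(np.arcsin(a[2])),"pt z250",P)
for n in("top","side"):print(n,proj(n,P))
E
```

```text
top 281 [[270 138  12  35 281]]
ends px [274.36636 172.21213] [277.45364 137.77174] [ 0.08928347 -0.99600625]
head 142 [716.0391612  124.79355645 306.40261474] ((715.6922607421875, 120.12408447265625), (38.75919723510742, 29.008460998535156), 80.76678466796875)
40 11 [705.   48.7 299. ]
50 33 [704.7  55.2 301.4]
60 27 [705.3  65.  300.2]
70 23 [707.6  75.6 297.5]
80 23 [709.9  85.6 297.1]
90 23 [710.8  95.4 297.1]
100 24 [712.4 105.4 298.3]
110 55 [715.3 115.8 301.9]
120 59 [714.1 125.4 305.2]
130 50 [714.8 134.7 304.7]
side 427 [[228 180  44  29 427]]
ends px [228.77618 182.2017 ] [269.61148 204.89993] [0.8740487 0.4858383]
head 234 [715.85319393 127.18891818 306.64357695] ((716.3531494140625, 120.27333068847656), (38.60920333862305, 30.35453224182129), 81.66183471679688)
40 4 [707.6  48.8 302. ]
50 42 [702.4  55.4 301.5]
60 56 [704.2  64.6 298.5]
70 36 [707.3  75.  298. ]
80 37 [708.5  85.1 297.2]
90 38 [710.2  95.2 297.5]
100 29 [712.  104.4 298.3]
110 56 [713.5 116.9 304.1]
120 109 [712.4 125.  303.2]
130 196 [715.9 136.1 298.4]
axis [-0.89472353  0.14622217 -0.42200578] az 170.71836293555324 el -24.96128568358575 pt z250 [609.82540236  73.52323552 250.        ]
top [274.17046145 174.39732558]
side [273.14449463 206.86374812]
```

```bash
python3 - <<'E'
from h import *
a=cv2.imread("pics/top0.png")[115:185,235:305];b=cv2.imread("pics/side0.png")[165:300,190:280]
cv2.imwrite("pics/nz.png",np.hstack([cv2.resize(a,(480,480),interpolation=2),cv2.resize(b,(320,480),interpolation=2)]))
E
```

```text
(no output)
```

View pics/nz.png

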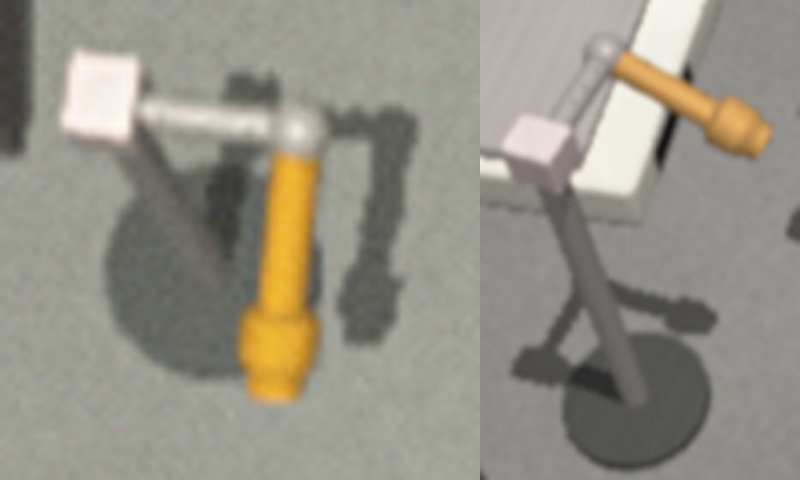

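```bash
python3 - <<'E'
from h import *
from scipy.spatial.transform import Rotation as Ro
s=arm.read_state();q=s["orientation"];R=Ro.from_quat([q[1],q[2],q[3],q[0]]).as_matrix();print(R.round(3))
print("jaw az",np.degrees(np.arctan2(R[1,2],R[0,2])))
def load(n): return np.load(f"pics/{n}0_i.npy"),np.load(f"pics/{n}0_w.npy")
for n in("top","side"):
    im,W=load(n);hsv=cv2.cvtColor(im,cv2.COLOR_RGB2HSV);H,S,V=[hsv[...,i].astype(int) for i in range(3)]
    x,y,z=W[...,0],W[...,1],W[...,2]
    box=(x>420)&(x<640)&(y>200)&(y<420)
    lv=box&(z>104)&(z<130)
    p=W[lv][:,:2].astype(np.float32);l=cv2.fitLine(p,cv2.DIST_HUBER,0,.01,.01).ravel();t=(p-l[2:])@l[:2]
    print(n,"lever dir",np.degrees(np.arctan2(l[1],l[0])),l[2:]+l[:2]*t.min(),l[2:]+l[:2]*t.max(),np.median(z[lv]))
    br=box&(H>8)&(H<28)&(S>110)&(z>50);print("brass",br.sum(),cv2.minAreaRect(W[br][:,:2].astype(np.float32)),W[br].mean(0))
    pp=box&(z>60)&(z<88);
    for b in range(240,400,15):
        k=pp&(y>b)&(y<b+15)&(x>535)
        if k.sum()>4:print(b,k.sum(),W[k].mean(0).round(1))
    a=im[170:250,165:245] if n=="top" else im[310:400,220:360]
    cv2.imwrite(f"pics/v{n}.png",cv2.resize(a[:,:,::-1],None,fx=5,fy=5,interpolation=2))
E
```

```text
[[ 0.956 -0.001  0.294]
 [-0.294 -0.002  0.956]
 [-0.    -1.    -0.002]]
jaw az 72.88160717460916
top lever dir 4.13843 [448.32013 308.4962 ] [567.2298  317.09988] 113.48594336121946
brass 138 ((556.386962890625, 316.8614196777344), (26.75210952758789, 67.18102264404297), 2.3985822200775146) [556.23626125 312.2464571   78.82652303]
240 29 [559.2 248.7  73.2]
255 29 [558.8 262.7  73.7]
270 34 [558.9 278.4  73.9]
285 48 [557.4 292.2  77.8]
300 56 [556.9 307.9  79.1]
315 7 [567.9 318.7  77.4]
330 26 [554.9 340.8  76.4]
345 30 [556.8 351.   76.1]
360 26 [557.  367.3  73.2]
375 30 [556.9 381.7  73.7]
side lever dir 2.567333 [446.9161  311.22757] [567.3737 316.6287] 114.98201925851981
brass 337 ((557.5634765625, 316.8695373535156), (65.99609375, 31.629966735839844), 88.83879852294922) [556.95072379 322.93614704  78.75272531]
240 54 [558.5 249.5  74.3]
255 65 [558.5 262.2  73.2]
270 66 [558.  278.   75.1]
285 95 [557.  291.7  77.7]
300 5 [570.2 309.8  77.4]
315 130 [556.7 323.6  78.7]
330 123 [556.9 337.5  77.6]
345 108 [556.8 351.3  74.6]
360 83 [556.8 367.5  73.4]
375 27 [558.1 377.6  75. ]
```

View pics/vtop.png

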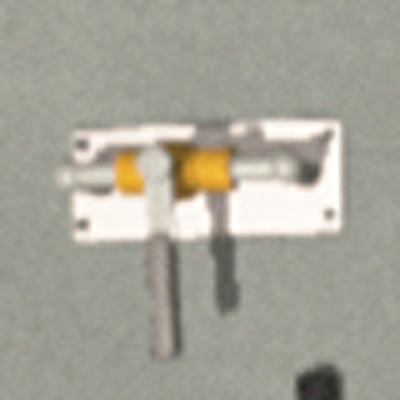

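Both views agree on the poses:
- **Bottle:** (602.5, −173.5), yaw about −5°.
- **Nozzle:** mouth near (613, 73, 251), pitch −25°, heading 170.7°.
- **Valve:** stem near (559.5, 317), yaw about 1.5°, lever about 0.03–0.05 rad.

I'm moving above the lever grip first.

```bash
python3 -m pendant '{"slide": [[0.046,0,-0.017],[0.098,0,-0.036],[0.15,0,-0.055],[0.202,0,-0.074],[0.254,0,-0.094],[0.306,0,-0.113],[0.367,0,-0.135],[0.367,0,-0.135]], "roll": [0,-3,-6,-9,-12,-15,-20,-20.5], "hand": [-0.3,-0.3,-0.3,-0.3,-0.3,-0.3,-0.3,-0.3]}' 40
cat >> h.py <<'E'
def st():
    from scipy.spatial.transform import Rotation as Ro
    s=arm.read_state();q=s["orientation"];R=Ro.from_quat([q[1],q[2],q[3],q[0]]).as_matrix()
    print("t",round(s["t"],2),"tcp",s["ee_pos"].round(1),"jaw az",round(np.degrees(np.arctan2(R[1,2],R[0,2])),1),"down",R[:,1].round(3),"q",s["joint_positions"].round(2),"F",s["wrist_force"].round(1),"w",round(s["gripper_width"],3));return s,R
def slide(w):
    s,R=st();d=R.T@(np.array(w)-s["ee_pos"]);print("slide mm to",w,d.round(1))
E
python3 -c "
from h import *
slide([480,312,230]);slide([480,312,90])"
```

```text
t: 1.1
ee_pos: [482.9, 309.0, 229.8]
orientation: [-0.706, 0.708, 0.019, -0.019]
wrist_force: [-1.3, 0.5, 0.3]
gripper_width: 0.647
t 1.1 tcp [482.9 309.  229.8] jaw az 93.1 down [-0.001 -0.003 -1.   ] q [ 0.46  0.38  0.08  1.27 -0.    0.41] F [-1.3  0.5  0.3] w 0.647
slide mm to [480, 312, 230] [-2.7 -0.2  3.1]
t 1.1 tcp [482.9 309.  229.8] jaw az 93.1 down [-0.001 -0.003 -1.   ] q [ 0.46  0.38  0.08  1.27 -0.    0.41] F [-1.3  0.5  0.3] w 0.647
slide mm to [480, 312, 90] [ -2.6 139.8   3.5]
```

```bash
python3 -m pendant '{"slide": [[-0.001,0.03,0.002],[-0.003,0.07,0.003],[-0.003,0.11,0.003],[-0.003,0.137,0.003],[-0.003,0.137,0.003]], "roll": [0,0,0,0,0], "hand": [-0.3,-0.3,-0.3,-0.3,-0.3]}'
python3 - <<'E'
from h import *
st()
im,d=arm.get_image("top");a=im[160:270,150:270];im2,_=arm.get_image("side");b=im2[290:400,220:360]
cv2.imwrite("pics/g1.png",np.vstack([cv2.resize(a[:,:,::-1],(360,300),interpolation=2),cv2.resize(b[:,:,::-1],(360,290),interpolation=2)]))
E
```

```text
t: 1.72
ee_pos: [476.5, 310.9, 90.2]
orientation: [-0.705, 0.709, 0.017, -0.022]
wrist_force: [0.0, -0.2, 0.6]
gripper_width: 0.649
t 1.73 tcp [476.5 310.9  90.2] jaw az 93.1 down [-0.007 -0.005 -1.   ] q [ 0.47  0.45 -0.18  0.94 -0.    0.41] F [ 0.  -0.2  0.6] w 0.649
```

View pics/g1.png

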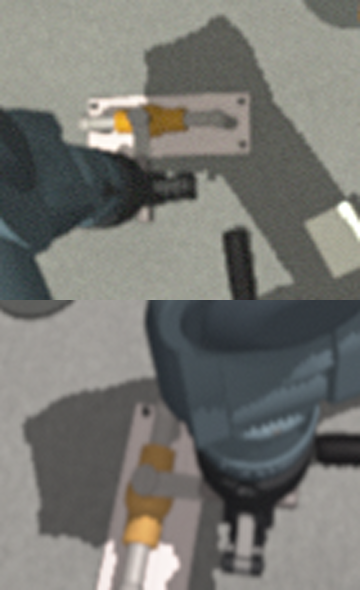

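The fingers straddle the grip, so I'm closing on it.

```bash
python3 -m pendant '{"slide": [[0.002,0,0],[0.002,0,0],[0.002,0,0],[0.002,0,0],[0.002,0,0],[0.002,0,0]], "roll": [0,0,0,0,0,0], "hand": [0.2,0.6,1,1,1,1]}' 30
python3 -c "
from h import *
s,R=st()
g=s['ee_pos'];S=np.array([559.5,316.8,g[2]]);v=g-S;r=np.hypot(v[0],v[1]);print('r',r,np.degrees(np.arctan2(-v[1],-v[0])))
a0=np.degrees(np.arctan2(-v[1],-v[0]))
for k in range(1,8):
  a=np.radians(a0+43*k/7); p=S-r*np.array([np.cos(a),np.sin(a),0]);print(k,-43*k/7,(R.T@(p-g)).round(1))
"
```

```text
t: 2.58
ee_pos: [482.2, 312.7, 94.6]
orientation: [-0.706, 0.707, 0.02, -0.019]
wrist_force: [0.4, -0.0, 5.6]
gripper_width: 0.16
t 2.58 tcp [482.2 312.7  94.6] jaw az 93.1 down [ 0.001 -0.001 -1.   ] q [ 0.47  0.45 -0.17  0.95 -0.    0.41] F [ 0.4 -0.   5.6] w 0.16
r 77.36887166360998 3.0395124071807222
1 -6.142857142857143 [ 0.4  0.  -8.3]
2 -12.285714285714286 [  1.8   0.  -16.5]
3 -18.428571428571427 [  3.9   0.  -24.5]
4 -24.571428571428573 [  7.    0.  -32.2]
5 -30.714285714285715 [ 10.8   0.1 -39.5]
6 -36.857142857142854 [ 15.4   0.1 -46.4]
7 -43.0 [ 20.7   0.1 -52.8]
```

```bash
python3 -m pendant '{"slide": [[0.0004,0,-0.0083],[0.0018,0,-0.0165],[0.0039,0,-0.0245],[0.007,0,-0.0322],[0.0108,0,-0.0395],[0.0154,0,-0.0464],[0.0207,0,-0.0528],[0.0207,0,-0.0528]], "roll": [-6,-12,-18.5,-24.5,-30.5,-37,-43,-43], "hand": [1,1,1,1,1,1,1,1]}'
python3 -c "
from h import *
s,R=st();g=s['ee_pos']-np.array([559.5,316.8,0]);print(np.degrees(np.arctan2(-g[1],-g[0])))"
```

```text
t: 3.58
ee_pos: [505.9, 262.5, 94.7]
orientation: [0.651, -0.65, -0.278, 0.277]
wrist_force: [0.1, 4.5, -0.8]
gripper_width: 0.153
t 3.58 tcp [505.9 262.5  94.7] jaw az 136.2 down [ 0.001  0.002 -1.   ] q [ 0.37  0.44 -0.19  0.94  0.   -0.44] F [ 0.1  4.5 -0.8] w 0.153
45.412761105765625
```

```bash
python3 -m pendant '{"slide": [[0,0,0],[0,0,0],[0,0,0],[0,-0.03,0],[0,-0.08,0],[0,-0.13,0],[0,-0.19,0],[0,-0.25,0]], "roll": [0,0,0,0,0,0,0,0], "hand": [0,-0.3,-0.3,-0.3,-0.3,-0.3,-0.3,-0.3]}'
python3 -m pendant '{"slide": [[-0.05,0,0],[-0.1,0,0],[-0.15,0,0]], "roll": [0,0,0], "hand": [-0.3,-0.3,-0.3]}'
python3 - <<'E'
from h import *
s,R=st()
for n in("top","side"):
    im,d=arm.get_image(n);W=world(n,d);x,y,z=W[...,0],W[...,1],W[...,2]
    lv=(x>420)&(x<640)&(y>200)&(y<400)&(z>104)&(z<130)
    p=W[lv][:,:2].astype(np.float32);l=cv2.fitLine(p,cv2.DIST_HUBER,0,.01,.01).ravel();print(n,lv.sum(),np.degrees(np.arctan2(l[1],l[0])),cv2.minAreaRect(p))
    cv2.imwrite(f"pics/b_{n}.png",im[:,:,::-1])
E
```

```text
t: 4.58
ee_pos: [505.2, 261.6, 346.6]
orientation: [0.651, -0.65, -0.278, 0.277]
wrist_force: [0.6, -0.2, 0.3]
gripper_width: 0.65
t: 4.95
ee_pos: [400.5, 152.3, 346.5]
orientation: [0.651, -0.65, -0.278, 0.276]
wrist_force: [-0.1, -0.5, 0.4]
gripper_width: 0.651
t 4.95 tcp [400.5 152.3 346.5] jaw az 136.2 down [ 0.002  0.002 -1.   ] q [ 0.21  0.07 -0.02  1.48  0.   -0.59] F [-0.1 -0.5  0.4] w 0.651
top 224 46.936005 ((522.5032348632812, 279.75604248046875), (119.91331481933594, 17.649181365966797), 46.222007751464844)
side 561 46.33659 ((524.281494140625, 277.9856262207031), (120.73342895507812, 19.143043518066406), 48.533836364746094)
```

View pics/b_side.png

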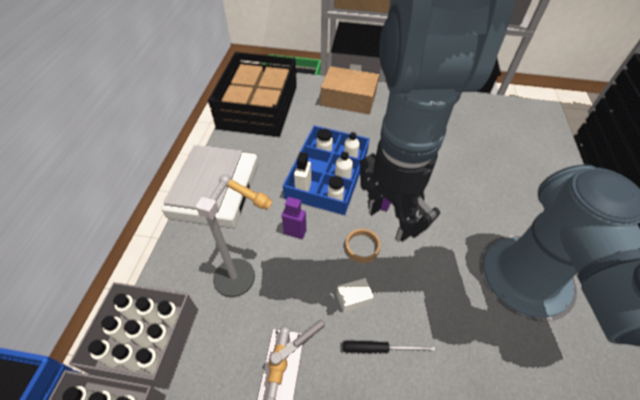

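Lever reads about 45° relative to the pipe, so the valve is set. Next is the bottle.

```bash
python3 -c "
from h import *
slide([602.5,-173.8,260])"
```

```text
t 5.05 tcp [397.5 150.9 346.5] jaw az 136.0 down [-0.001  0.001 -1.   ] q [ 0.21  0.06 -0.02  1.48  0.   -0.59] F [ 0.6  0.  -0.4] w 0.648
slide mm to [602.5, -173.8, 260] [ -91.3   86.1 -373.1]
```

```bash
python3 -m pendant '{"slide": [[-0.012,0,-0.047],[-0.025,0,-0.1],[-0.037,0,-0.153],[-0.05,0,-0.206],[-0.063,0.02,-0.259],[-0.076,0.045,-0.312],[-0.088,0.07,-0.36],[-0.0913,0.086,-0.373]], "roll": [6,13,20,28,36,43,48,51], "hand": [-0.2,-0.2,-0.2,-0.2,-0.2,-0.2,-0.2,-0.2]}'
python3 -m pendant '{"slide": [[0,0,0],[0,0,0]], "roll": [0,0], "hand": [-0.2,-0.2]}'
python3 -c "
from h import *
slide([602.5,-173.8,107])"
```

```text
t: 6.05
ee_pos: [603.5, -176.5, 257.3]
orientation: [0.707, -0.706, 0.033, -0.032]
wrist_force: [-0.8, 0.6, 0.1]
gripper_width: 0.603
t: 6.3
ee_pos: [603.6, -176.0, 257.5]
orientation: [0.707, -0.706, 0.033, -0.031]
wrist_force: [-0.2, -0.1, 0.5]
gripper_width: 0.601
t 6.3 tcp [ 603.6 -176.   257.5] jaw az 84.8 down [-0.003  0.001 -1.   ] q [-0.38  0.5   0.33  1.41  0.   -0.29] F [-0.2 -0.1  0.5] w 0.601
slide mm to [602.5, -173.8, 107] [ -0.8 150.5   2. ]
```

```bash
python3 -m pendant '{"slide": [[-0.001,0.03,0.002],[-0.001,0.07,0.002],[-0.001,0.105,0.002],[-0.001,0.135,0.002],[-0.001,0.15,0.002],[-0.001,0.15,0.002]], "roll": [0,0,0,0,0,0], "hand": [-0.2,-0.2,-0.2,-0.2,-0.2,-0.2]}'
python3 - <<'E'
from h import *
s,R=st()
im,_=arm.get_image("side");cv2.imwrite("pics/c_side.png",cv2.resize(im[90:270,180:400,::-1],None,fx=3.3,fy=3.3,interpolation=2))
E
```

```text
t: 7.05
ee_pos: [602.0, -173.0, 107.6]
orientation: [0.707, -0.706, 0.033, -0.031]
wrist_force: [-0.5, -0.8, 1.0]
gripper_width: 0.6
t 7.05 tcp [ 602.  -173.   107.6] jaw az 84.8 down [-0.003  0.001 -1.   ] q [-0.38  0.54  0.01  1.05  0.   -0.29] F [-0.5 -0.8  1. ] w 0.6
```

View pics/c_side.png

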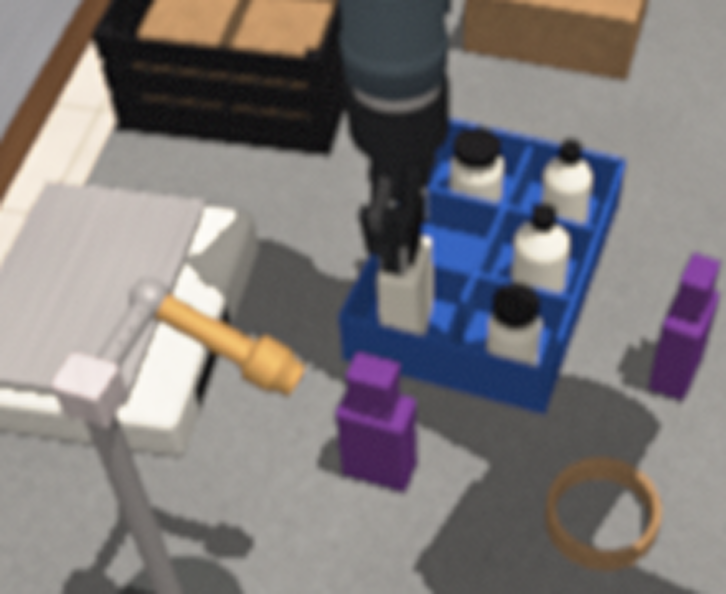

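```bash
python3 -m pendant '{"slide": [[0,0,0],[0,0,0],[0,0,0],[0,0,0],[0,0,0]], "roll": [0,0,0,0,0], "hand": [0.2,0.6,1,1,1]}' 40
python3 -m pendant '{"slide": [[0,-0.02,0],[0,-0.05,0],[0,-0.09,0],[0,-0.12,0],[0,-0.12,0],[0,-0.12,0]], "roll": [0,0,0,0,0,0], "hand": [1,1,1,1,1,1]}'
python3 - <<'E'
from h import *
s,R=st()
for n in("side","top"):
    im,d=arm.get_image(n);cv2.imwrite(f"pics/d_{n}.png",cv2.resize(im[90:270,180:400,::-1],None,fx=3.3,fy=3.3,interpolation=2))
E
```

```text
t: 7.72
ee_pos: [604.2, -174.1, 110.6]
orientation: [-0.706, 0.707, -0.031, 0.033]
wrist_force: [-1.0, 0.1, 6.9]
gripper_width: 0.394
t: 8.48
ee_pos: [603.4, -173.8, 229.0]
orientation: [0.707, -0.706, 0.032, -0.032]
wrist_force: [-0.2, 0.1, -1.6]
gripper_width: 0.39
t 8.47 tcp [ 603.4 -173.8  229. ] jaw az 84.8 down [-0.  0. -1.] q [-0.38  0.49  0.25  1.33  0.   -0.29] F [-0.2  0.1 -1.6] w 0.39
```

View pics/d_side.png

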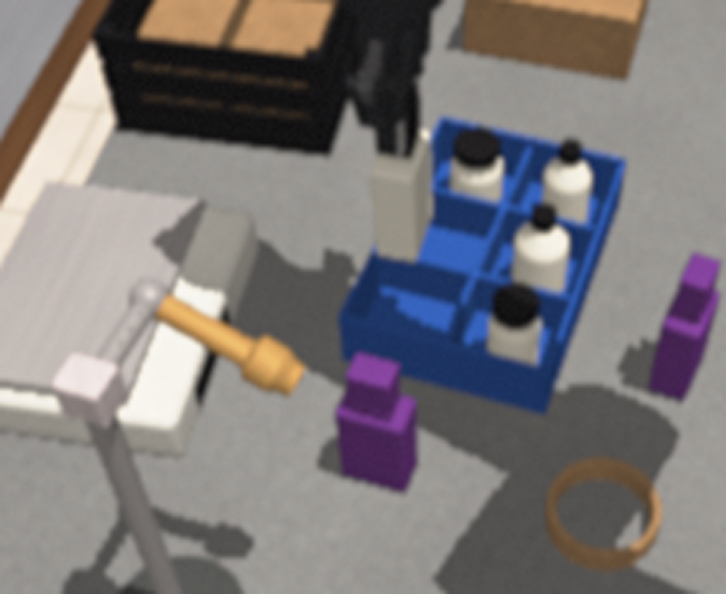

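Bottle is gripped and lifted, hanging vertically with its base about 125 mm up. The moves can't pitch the tool, so I'll lean the bottle by pivoting it in the grip. I'll draw its foot against the outside of the crate's +x wall, next to its own now-empty compartment. First I'm checking the room there.

```bash
python3 - <<'E'
from h import *
W=np.load("pics/top0_w.npy");z=W[...,2]
m=(z>25)&(W[...,0]>640)&(W[...,0]<800)&(W[...,1]>-240)&(W[...,1]<0);P=W[m];print(m.sum(),P[:,0].min(),np.percentile(P[:,0],2),P[:,1].min(),P[:,1].max(),np.median(P[:,2]))
slide([668,-177.5,229])
E
```

```text
1384 640.0061269475141 643.3504865768309 -239.45584866799334 -9.89580128151487 50.01312261940077
t 8.57 tcp [ 602.8 -173.6  228.3] jaw az 84.8 down [-0.002  0.001 -1.   ] q [-0.38  0.49  0.25  1.33  0.   -0.29] F [ 0.2  1.2 -1.3] w 0.392
slide mm to [668, -177.5, 229] [65.2 -0.8  2. ]
```

```bash
python3 - <<'E'
from h import *
W=np.load("pics/top0_w.npy");z=W[...,2];im=np.load("pics/top0_i.npy")
# white box: profile for y bins
for y0 in range(-240,0,20):
    m=(z>25)&(W[...,1]>=y0)&(W[...,1]<y0+20)&(W[...,0]>655)&(W[...,0]<900);P=W[m]
    if len(P):print(y0,len(P),P[:,0].min().round(),np.median(P[:,2]).round())
E
```

```text
-240 310 755.0 65.0
-220 326 756.0 64.0
-200 315 756.0 65.0
-180 319 755.0 65.0
-160 320 754.0 65.0
-140 324 754.0 65.0
-120 320 753.0 65.0
-100 325 753.0 65.0
-80 323 754.0 65.0
-60 322 755.0 65.0
-40 314 755.0 65.0
-20 157 756.0 49.0
```

The box beyond starts at x≥754, so there is room. Moving out and down beside the wall.

```bash
python3 -m pendant '{"slide": [[0.02,0,0],[0.045,0,0.001],[0.065,0,0.002],[0.065,0,0.002],[0.065,0,0.002]], "roll": [1,3,4,4,4], "hand": [1,1,1,1,1]}'
python3 -c "
from h import *
slide([668,-177.5,229]);slide([668,-177.5,142])"
```

```text
t: 9.2
ee_pos: [666.8, -177.2, 227.0]
orientation: [0.705, -0.704, 0.058, -0.055]
wrist_force: [0.6, -0.3, -2.1]
gripper_width: 0.392
t 9.2 tcp [ 666.8 -177.2  227. ] jaw az 80.8 down [-0.004  0.002 -1.   ] q [-0.35  0.64  0.5   1.43  0.   -0.19] F [ 0.6 -0.3 -2.1] w 0.392
slide mm to [668, -177.5, 229] [ 1.2 -2.  -0.1]
t 9.2 tcp [ 666.8 -177.2  227. ] jaw az 80.8 down [-0.004  0.002 -1.   ] q [-0.35  0.64  0.5   1.43  0.   -0.19] F [ 0.6 -0.3 -2.1] w 0.392
slide mm to [668, -177.5, 142] [ 1.6 85.  -0.2]
```

```bash
python3 -m pendant '{"slide": [[0.002,0.02,0],[0.003,0.05,0],[0.003,0.075,0],[0.003,0.085,0],[0.003,0.085,0]], "roll": [0,0,0,0,0], "hand": [1,1,1,1,1]}'
python3 - <<'E'
from h import *
s,R=st()
P=[]
for n in("side","top"):
    im,d=arm.get_image(n);P.append(cv2.resize(im[90:270,230:400,::-1],(400,424),interpolation=2))
cv2.imwrite("pics/e.png",np.hstack(P))
C=np.array([541.6,-248.6]);a=np.radians(-9);Rz=np.array([[np.cos(a),-np.sin(a)],[np.sin(a),np.cos(a)]]);print("crate local",Rz.T@(s["ee_pos"][:2]-C))
E
```

```text
t: 9.82
ee_pos: [668.5, -177.4, 141.7]
orientation: [0.705, -0.704, 0.059, -0.055]
wrist_force: [-0.5, -0.3, -0.5]
gripper_width: 0.392
t 9.82 tcp [ 668.5 -177.4  141.7] jaw az 80.8 down [-0.006  0.002 -1.   ] q [-0.35  0.66  0.31  1.23  0.   -0.19] F [-0.5 -0.3 -0.5] w 0.392
crate local [114.19014896  90.16314744]
```

View pics/e.png

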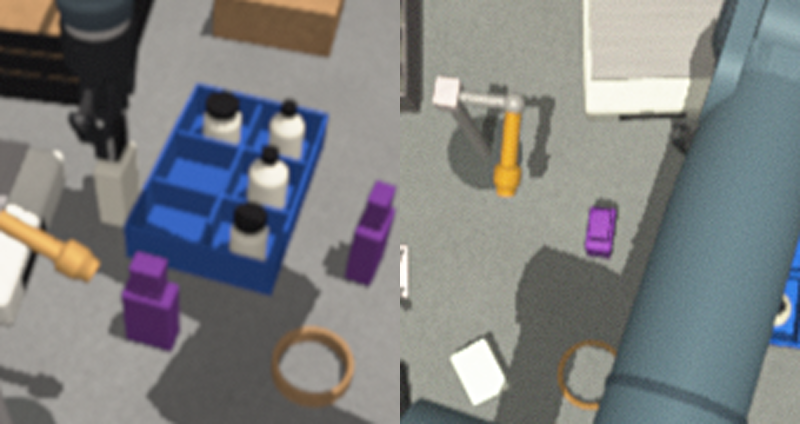

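Bottle stands outside the wall. Now I'm drawing the tool back so the wall edge holds the foot.

```bash
python3 -m pendant '{"slide": [[-0.008,0,0],[-0.014,0,0],[-0.019,0,0],[-0.024,0,0],[-0.029,0,0],[-0.034,0,0],[-0.034,0,0]], "roll": [0,0,0,0,0,0,0], "hand": [1,1,1,1,1,1,1]}' 25
python3 - <<'E'
from h import *
s,R=st()
im,d=arm.get_image("side");cv2.imwrite("pics/f.png",cv2.resize(im[120:220,250:370,::-1],None,fx=5,fy=5,interpolation=2))
E
```

```text
t: 10.8
ee_pos: [635.6, -172.3, 143.3]
orientation: [0.705, -0.705, 0.058, -0.055]
wrist_force: [2.3, -1.2, 1.0]
gripper_width: 0.396
t 10.8 tcp [ 635.6 -172.3  143.3] jaw az 80.8 down [-0.003  0.001 -1.   ] q [-0.36  0.59  0.19  1.17 -0.   -0.2 ] F [ 2.3 -1.2  1. ] w 0.396
```

View pics/f.png

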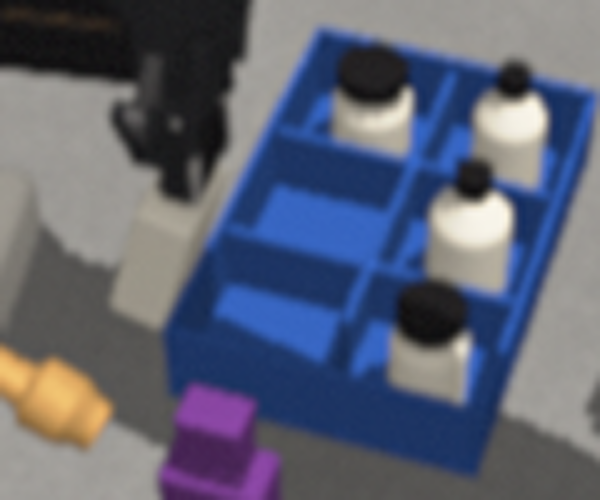

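It pivots at only about 2.6 N. Continuing.

```bash
python3 -m pendant '{"slide": [[-0.005,0,0],[-0.01,0,0],[-0.015,0,0],[-0.02,0,0],[-0.02,0,0]], "roll": [0,0,0,0,0], "hand": [1,1,1,1,1]}'
python3 -m pendant '{"slide": [[0,-0.01,0],[0,-0.04,0],[0,-0.08,0],[0,-0.12,0],[0,-0.12,0]], "roll": [0,0,0,0,0], "hand": [1,1,1,1,1]}' 60
python3 - <<'E'
from h import *
s,R=st()
im,d=arm.get_image("side");np.save("pics/g_i.npy",im);np.save("pics/g_d.npy",d);cv2.imwrite("pics/g.png",cv2.resize(im[80:240,220:380,::-1],None,fx=3.7,fy=3.7,interpolation=2))
E
```

```text
t: 11.48
ee_pos: [615.2, -168.8, 143.3]
orientation: [0.705, -0.704, 0.058, -0.055]
wrist_force: [2.5, -0.4, -0.1]
gripper_width: 0.388
t: 12.1
ee_pos: [616.7, -169.5, 267.4]
orientation: [-0.705, 0.705, -0.056, 0.057]
wrist_force: [0.7, -0.3, -1.6]
gripper_width: 0.388
t 12.1 tcp [ 616.7 -169.5  267.4] jaw az 80.8 down [ 0.001 -0.001 -1.   ] q [-0.37  0.52  0.39  1.44 -0.   -0.21] F [ 0.7 -0.3 -1.6] w 0.388
```

View pics/g.png

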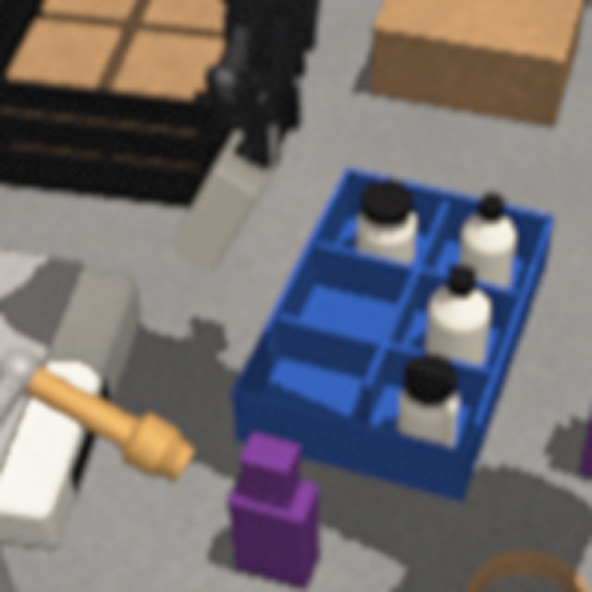

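```bash
cat >> h.py <<'E'
def bottle_pts(im,d,n,tcp,vmin=95):
    W=world(n,d);hsv=cv2.cvtColor(im,cv2.COLOR_RGB2HSV)
    m=(np.abs(W[...,0]-tcp[0]-25)<65)&(np.abs(W[...,1]-tcp[1])<45)&(W[...,2]<tcp[2]+8)&(W[...,2]>tcp[2]-125)&(hsv[...,2]>vmin)&(hsv[...,1]<70)
    k,l,st_,_=cv2.connectedComponentsWithStats(m.astype(np.uint8));m=l==1+np.argmax(st_[1:,4])
    return W,m
E
python3 - <<'E'
from h import *
s,R=st()
im=np.load("pics/g_i.npy");d=np.load("pics/g_d.npy")
W,m=bottle_pts(im,d,"side",s["ee_pos"]);print(m.sum(),W[m].min(0),W[m].max(0))
o=im.copy();o[m]=[255,0,0];cv2.imwrite("pics/g_m.png",cv2.resize(o[110:170,240:320,::-1],None,fx=7,fy=7,interpolation=0))
# local normals
P=W; dx=np.roll(P,-2,1)-np.roll(P,2,1);dy=np.roll(P,-2,0)-np.roll(P,2,0);N=np.cross(dx,dy);N/=np.linalg.norm(N,axis=-1,keepdims=True)
me=cv2.erode(m.astype(np.uint8),np.ones((3,3)))>0
n=N[me];o_=(-cam("side")[1].T@cam("side")[2]);n*=np.sign(np.sum(n*(o_-W[me]),1))[:,None]
c,lab,ctr=cv2.kmeans(n.astype(np.float32),3,None,(3,50,1e-4),10,cv2.KMEANS_PP_CENTERS)
for i in range(3):
    q=W[me][lab.ravel()==i];u,sv,vt=np.linalg.svd(q-q.mean(0),full_matrices=False);print(len(q),ctr[i].round(3),"plane",(vt[2]*np.sign(vt[2]@ctr[i])).round(3),"rms",sv[2]/np.sqrt(len(q)),q.mean(0).round(1))
E
```

```text
t 12.15 tcp [ 615.9 -169.2  264.8] jaw az 80.8 down [-0.003  0.001 -1.   ] q [-0.37  0.52  0.39  1.44 -0.   -0.21] F [-0.1  0.8 -2.4] w 0.383
442 [ 614.6571664  -183.87933335  173.34070271] [ 687.98875515 -142.96531751  271.92836177]
254 [0.162 0.939 0.011] plane [0.153 0.988 0.024] rms 2.3458158844072075 [ 655.  -149.3  222.4]
44 [-0.339  0.38   0.746] plane [-0.406  0.188  0.894] rms 1.4339114399378357 [ 635.6 -152.4  257.1]
11 [-0.982 -0.172 -0.068] plane [-0.196 -0.97  -0.144] rms 4.5989186849321735 [ 638.9 -149.2  228.3]<stdin>:7: RuntimeWarning: invalid value encountered in divide
```

View pics/g_m.png

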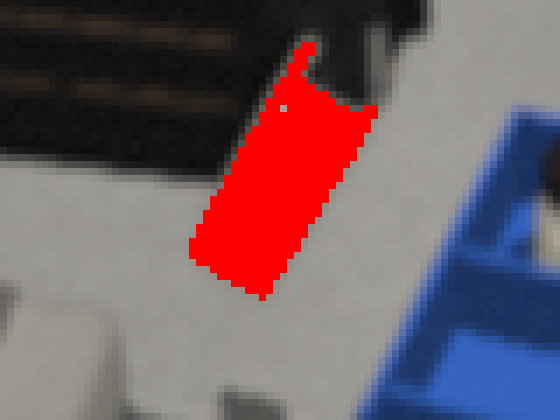

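```bash
cat >> h.py <<'E'
def tilt(im,d,n,tcp):
    # points on narrow +y side face -> in-plane rectangle
    W,m=bottle_pts(im,d,n,tcp);P=W[m];nrm=np.array([.16,.987,0])
    for _ in range(5):
        k=P@nrm; q=P[np.abs(k-np.median(k))<5]; vt=np.linalg.svd(q-q.mean(0),full_matrices=False)[2]; nrm=vt[2]*np.sign(vt[2][1])
    e=np.cross([0,0,1],nrm)*-1;e/=np.linalg.norm(e);f=np.cross(e,nrm);f*=np.sign(f[2])
    ab=np.stack([q@e,q@f],1).astype(np.float32);r=cv2.minAreaRect(ab);b=cv2.boxPoints(r)
    # long side dir
    s1,s2=b[1]-b[0],b[2]-b[1];L=s1 if np.linalg.norm(s1)>np.linalg.norm(s2) else s2;L=L*np.sign(L[1])
    ln=cv2.fitLine(ab,cv2.DIST_L2,0,.01,.01).ravel();ln=ln*np.sign(ln[1])
    c=e*r[0][0]+f*r[0][1]+nrm*np.median(q@nrm)
    print(n,len(q),"face normal",nrm.round(3),"az",np.degrees(np.arctan2(nrm[1],nrm[0])).round(1),"size",np.round(r[1],1),"lean to -x deg: rect",np.degrees(np.arctan2(-L[0],L[1])).round(1),"line",np.degrees(np.arctan2(-ln[0],ln[1])).round(1),"face centre",c.round(1),"axis mid",(c-28*nrm).round(1))
E
python3 - <<'E'
from h import *
s,R=st()
tilt(np.load("pics/g_i.npy"),np.load("pics/g_d.npy"),"side",s["ee_pos"])
E
```

```text
t 12.15 tcp [ 615.9 -169.2  264.8] jaw az 80.8 down [-0.003  0.001 -1.   ] q [-0.37  0.52  0.39  1.44 -0.   -0.21] F [-0.1  0.8 -2.4] w 0.383
side 368 face normal [0.154 0.988 0.01 ] az 81.1 size [ 33.7 113.3] lean to -x deg: rect 25.7 line 26.1 face centre [ 652.2 -148.9  227.1] axis mid [ 647.9 -176.5  226.8]
```

Lean is 26° and yaw −9°, both as wanted. Carrying the bottle to the nozzle by way of a point further back.

```bash
python3 -c "
from h import *
slide([475,60,285])"
```

```text
t 12.15 tcp [ 615.9 -169.2  264.8] jaw az 80.8 down [-0.003  0.001 -1.   ] q [-0.37  0.52  0.39  1.44 -0.   -0.21] F [-0.1  0.8 -2.4] w 0.383
slide mm to [475, 60, 285] [-175.7  -19.6  203.8]
```

```bash
python3 -m pendant '{"slide": [[-0.025,-0.005,0.015],[-0.055,-0.01,0.045],[-0.085,-0.015,0.08],[-0.115,-0.02,0.115],[-0.14,-0.02,0.15],[-0.16,-0.02,0.18],[-0.176,-0.02,0.204],[-0.176,-0.02,0.204]], "roll": [0,0,0,0,0,0,0,0], "hand": [1,1,1,1,1,1,1,1]}'
python3 - <<'E'
from h import *
s,R=st()
P=[]
for n in("side","top"):
    im,d=arm.get_image(n);tilt(im,d,n,s["ee_pos"]) if n=="side" else 0;cv2.imwrite(f"pics/h_{n}.png",cv2.resize(im[120:300,180:420,::-1],None,fx=3.2,fy=3.2,interpolation=2))
slide([512,89,268])
E
```

```text
t: 13.15
ee_pos: [472.2, 61.6, 283.7]
orientation: [0.705, -0.705, 0.058, -0.053]
wrist_force: [0.9, -0.5, -0.8]
gripper_width: 0.39
t 13.15 tcp [472.2  61.6 283.7] jaw az 81.0 down [-0.007  0.001 -1.   ] q [-0.    0.17 -0.06  1.35  0.    0.15] F [ 0.9 -0.5 -0.8] w 0.39
side 465 face normal [0.186 0.982 0.033] az 79.3 size [ 33.4 106.4] lean to -x deg: rect 25.2 line 25.3 face centre [509.6  82.1 239.9] axis mid [504.4  54.6 239. ]
t 13.25 tcp [473.8  60.1 284.1] jaw az 80.8 down [-0.005  0.    -1.   ] q [-0.01  0.17 -0.06  1.34  0.    0.15] F [-0.3 -0.2 -1.9] w 0.388
slide mm to [512, 89, 268] [33.2 15.9 34.7]
```

View pics/h_side.png

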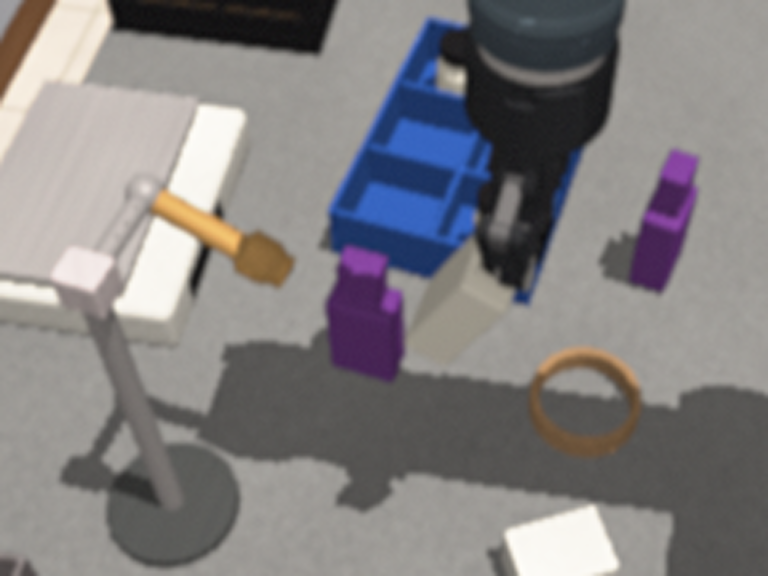

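```bash
python3 -m pendant '{"slide": [[0.003,0.006,0.012],[0.01,0.012,0.024],[0.018,0.016,0.035],[0.026,0.016,0.035],[0.033,0.016,0.035],[0.033,0.016,0.035],[0.033,0.016,0.035]], "roll": [0,0,0,0,0,0,0], "hand": [1,1,1,1,1,1,1]}'
python3 - <<'E'
from h import *
s,R=st()
for n in("side","top"):
    im,d=arm.get_image(n)
    if n=="side": tilt(im,d,n,s["ee_pos"]);np.save("pics/i_i.npy",im);np.save("pics/i_d.npy",d)
    cv2.imwrite(f"pics/i_{n}.png",cv2.resize(im[120:300,180:420,::-1],None,fx=3.2,fy=3.2,interpolation=2))
    c,Rc,t=cam(n)
slide([512,89,268])
E
```

```text
t: 14.12
ee_pos: [511.9, 89.1, 268.0]
orientation: [-0.705, 0.705, -0.058, 0.055]
wrist_force: [-0.5, -0.5, -1.0]
gripper_width: 0.39
t 14.12 tcp [511.9  89.1 268. ] jaw az 80.8 down [-0.005  0.    -1.   ] q [0.05 0.26 0.01 1.33 0.   0.21] F [-0.5 -0.5 -1. ] w 0.39
side 432 face normal [0.191 0.981 0.035] az 79.0 size [ 33.8 106.2] lean to -x deg: rect 24.2 line 25.2 face centre [548.8 109.6 226.1] axis mid [543.4  82.1 225.1]
t 14.22 tcp [511.7  89.2 268.1] jaw az 80.8 down [-0.005  0.    -1.   ] q [0.05 0.26 0.01 1.33 0.   0.21] F [ 0.6 -0.6 -1.9] w 0.387
slide mm to [512, 89, 268] [ 0.3  0.1 -0.2]
```

View pics/i_side.png

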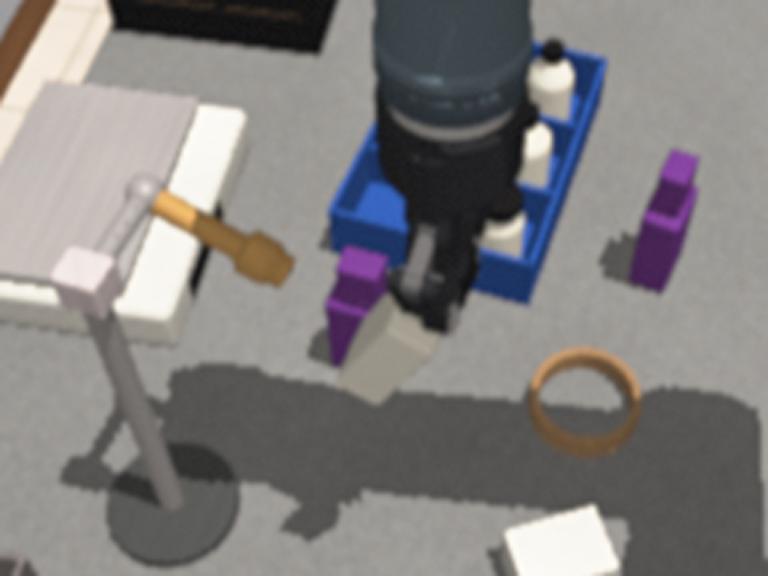

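View pics/i_top.png

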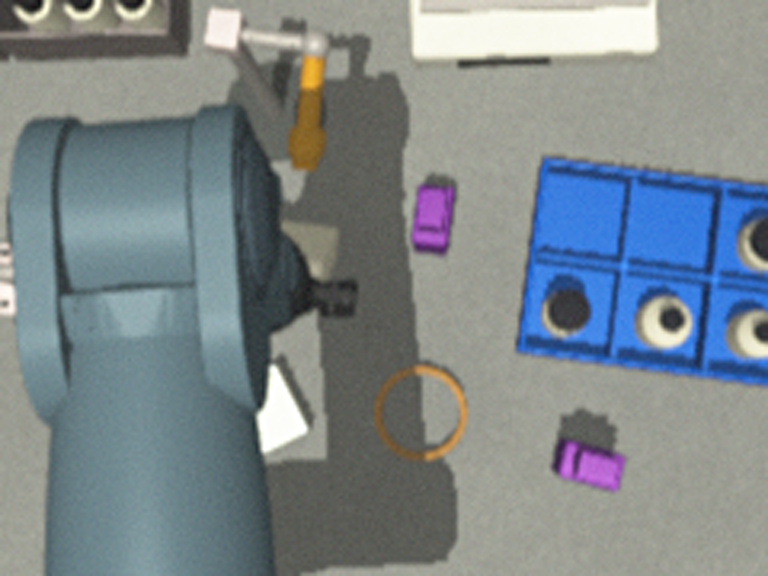

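Bottle sits in front of the nozzle, leaning as wanted. To check its position independently, I'll compare the predicted body corners with the seen outline.

```bash
python3 - <<'E'
from h import *
from scipy.spatial.transform import Rotation as Ro
s,R=st();tcp=s["ee_pos"]
B=(Ro.from_euler("z",-9.2,degrees=True)*Ro.from_euler("y",-25.5,degrees=True)).as_matrix()
piv=tcp+[0,0,19];h=122
org=piv-B[:,2]*h;mid=org+B[:,2]*46;print("mid",mid)
im=np.load("pics/i_i.npy").copy();d=np.load("pics/i_d.npy")
W,m=bottle_pts(im,d,"side",tcp)
big=cv2.resize(im[195:265,270:345,::-1],None,fx=8,fy=8,interpolation=2)
for c in[(-17,28,0),(17,28,0),(17,28,92),(-17,28,92),(-17,-28,92),(-17,-28,0)]:
    u=proj("side",org+B@np.array(c));print(c,u.round(1));cv2.circle(big,tuple(int(v) for v in ((u-[270,195])*8+4)),4,(0,0,255),-1)
cv2.imwrite("pics/j.png",big)
a=np.array([.8947,-.1462,.422]);a/=np.linalg.norm(a);yy=np.cross([0,0,1],a);yy/=np.linalg.norm(yy);N=np.stack([a,yy,np.cross(a,yy)],1)
for mouth in([610,73.5,250],[615,72.7,252.3]):print("in nozzle",(N.T@(mid-mouth)).round(1))
print("angles",np.degrees(np.arccos(np.diag(N.T@B))).round(1))
E
```

```text
t 14.22 tcp [511.7  89.2 268.1] jaw az 80.8 down [-0.005  0.    -1.   ] q [0.05 0.26 0.01 1.33 0.   0.21] F [ 0.6 -0.6 -1.9] w 0.387
mid [544.03414349  83.96798891 218.49877708]
(-17, 28, 0) [299.  247.7]
(17, 28, 0) [284.8 239.9]
(17, 28, 92) [301.7 222.6]
(-17, 28, 92) [317.2 231.3]
(-17, -28, 92) [326.3 208.6]
(-17, -28, 0) [308.  226.3]
in nozzle [-73.8  -0.3  -0.4]
in nozzle [-79.4  -0.3  -0.3]
angles [0.5 0.1 0.5]
```

View pics/j.png

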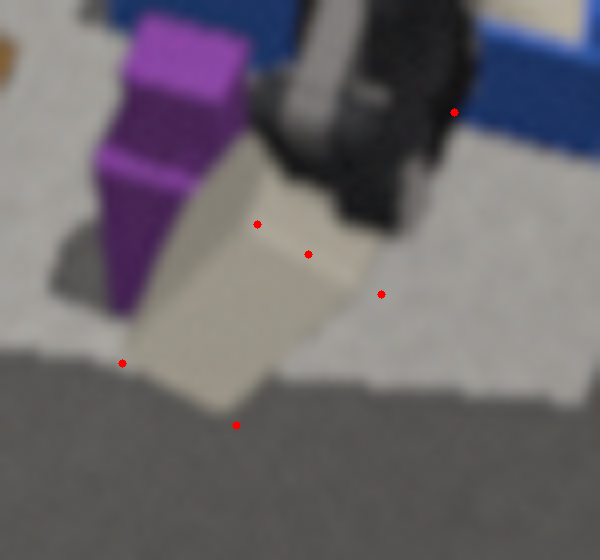

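The outline lies about 1.5 px (roughly 4 mm) above the prediction, far inside the tolerance. In the nozzle's frame the bottle's middle is at about (−76, 0, 0 to +4) mm, with the axes within 2°. The bottle is clear of the stand and still, so I'm handing in.

```bash
python3 - <<'E'
from h import *
n="side";im,d=arm.get_image(n);W=world(n,d);x,y,z=W[...,0],W[...,1],W[...,2]
lv=(x>420)&(x<640)&(y>225)&(y<400)&(z>104)&(z<125)
p=W[lv][:,:2].astype(np.float32);l=cv2.fitLine(p,cv2.DIST_HUBER,0,.01,.01).ravel();print(lv.sum(),np.degrees(np.arctan2(l[1],l[0])))
st();print(arm.finish_job())
E
```

```text
561 46.452316
t 14.28 tcp [511.7  89.2 268. ] jaw az 80.8 down [-0.005  0.    -1.   ] q [0.05 0.26 0.01 1.33 0.   0.21] F [-0.2 -0.3 -1.3] w 0.389
the job is handed in; nothing more can be done
None
```

I set the valve half open, lifted the flat bottle out by its cap, and handed the job in at 14.3 s with the bottle held leaning in front of the nozzle. No verdict came back.

- **Leaning the bottle:** The moves cannot tilt the tool. I pivoted the bottle in the grip by drawing its foot against the outside of the crate's far wall, then raised the grip to 60 N for the carry.
- **Valve:** The lever's direction reads 46.5° in the world frame. The pipe is turned about 1.5°, so the lever is about 45° from shut.
- **Bottle:** It leans 24–26° against the wanted 25°. From the arm's pose, its yaw is within 1° of the nozzle's and its middle is at about (−74 to −79, 0, 0) mm in the nozzle frame, against (−77, 0, 0) wanted.
- **Neighbours:** The crate goods visible in the last pictures, the carton and the tape core stand where they were. I saw no contact with the stand in the pictures or the wrist force. I did not look at the screwdriver again after setting the valve.

**Disagreements:** The seen outline lay about 1.5 px, or roughly 4 mm, above the position predicted from the arm, and the depth image put the middle about 6 mm higher. That depth estimate includes part of the neck and cap. It also read the bottle's yaw as about −11°, against −9°. The nozzle mouth's place along its axis is known only to about 5 mm. All of these are well inside the tolerances, so I left them uncorrected.

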